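# Close a sample canister without crossing its threads

## Robot

A 6-joint arm with a two-finger parallel gripper is mounted at the origin on the work surface. World frame = base frame: x ahead of the robot, y to its left, z up, the work surface at z = 0. Lengths are in m, angles in rad, forces in N, time in s.
With the tool pointing down it reaches from about 0.35 to 0.875 m from the base axis. Payload 4.2 kg.
Tool frame: the origin (TCP) lies at the very end of the fingers, on their centre line; the grasp point (between the pads) lies 19 mm behind it; z points along the fingers, y is the direction in which the jaws open and shut (so a half turn about z gives the same grasp; the last joint's range is limited). The gripper opens to 85 mm and grips with 20 to 120 N. Pads are 22 mm wide; open, the fingers measure 114 mm over their backs; the gripper's body (76 mm by 85 mm) begins 54 mm behind the grasp point. The pads swing forward as they close: fully open they stand 13 mm farther back than shut.
Start: joints at [-1.065, 0.385, 0.008, 0, -1.194, -0.259], TCP at [0.153, -0.606, 0.231] pointing down, gripper open.
Joint ranges: [-3.14, 3.14], [-1.21, 2.06], [-1.07, 1.41], [-3.16, 2.05], [-2.99, -0.16], [-3.1, 3.1]. Speed limits (rad/s): [2.79, 2.79, 3.14, 3.14, 3.14, 3.14].

## Interface

Orientations are given as a unit quaternion [w, x, y, z].
In Python, from cell import bot, optics gives the robot as it stands.
- The arm moves only by the shell command python3 -m jog 'ROWS' [OPENING] [FORCE]. ROWS is JSON, a list of rows, each a list of 6 numbers: the shift along the tool's x, y, z in m, then the turn, a rotation vector about the tool's x, y, z in degrees. In form: [[tx, ty, tz, ax, ay, az], ...]. A call has 1 to 20 rows; each row is the pose to reach, as a shift and turn from the pose measured when the call began, along the tool's axes at that moment; what a row does not reach only later rows make up. A row lasts 1/10 s, in which the tool goes at most 50 mm and 8.59 degrees, less where a joint would pass 70% of its speed; a pose out of reach is approached as far as the arm can. A call with a gripper value outside its range is refused whole. OPENING is the closure, from 0 (fully open) to 1 (shut), set as the call begins (- or left out, the last holds). The fingers move at their own pace and stop on an object; FORCE is the grip in N (left out, the last holds). Time passes only in rows, so rows that repeat a pose let the fingers close. It gives the time, the measured TCP pose, the force and the opening at its end, in the units of the state.
- bot.observe(): the state, without advancing time (a new reading comes with each control period).
- optics.grab_frame(name): name is "side" or "top"; returns a dict with "image" (480x640x3 uint8, blue, green, red), "fx", "fy", "cx", "cy" (pixels), "origin" and "orientation" of the camera in the world. Camera axes: x right, y up, looking along -z (the intrinsics and any distortion apply to the point x, -y, -z); pixel columns grow to the right and rows downward; lengths in m; the calibration is good to about 2 mm. A picture is of the moment at which its call begins. There is no depth.
- bot.finish_job(): hands the job in, once; it reports no verdict.
The state is a dict: "t": time; "joints": joint angles; "joint_vel": joint speeds; "joint_torque": joint torques, N m; "eef_pos": TCP position; "ee_rot": TCP orientation; "ft_force": force on the tool from outside, world axes, zero at the start; "ft_torque": the same for the moment, N m; "opening": finger opening in m.
Only numpy, scipy, OpenCV 4.12 (cv2) and the standard library are available. Lean on these libraries where they do the work, as an engineer would, in place of code of your own. Each camera call takes 0.05 s, during which the arm holds its last target.

## Task

Put the loose 60 mm screw cap on the open sample canister in the carousel segment and screw it fully home by turning it clockwise, with a light hand. If it binds before it has gone down, the threads are crossed: stop at once, do not force it, turn it back until it drops into the thread, then start again; stop when it comes up snug, let go of it, and leave everything else on the bench where it is.

Things in the scene. Friction and masses are not known exactly. Their poses are not given: they have to be found in the camera images.
- cap_centre (a point): Loose grey plastic screw cap, 70 g, standing open side down; point at its centre, 26.5 mm above the skirt's edge. 60 mm in diameter, 53 high: skirt and flat top disc 29 mm high, above it a grip bar 50 long, 14 thick, 24 high, whose middle is 14.5 mm above this point. x runs along the bar, z up. It is not the smaller 42 mm cap.
- cap: The same cap; point at the middle of the skirt's lower edge. The skirt is 53 mm wide and 24 mm deep inside. Three lugs, 5 mm high, 8 mm wide and 5.5 mm deep, stick inward at this edge, 120 degrees apart. They must drop through the gaps between the neck's thread ridges (20 degrees free in each 120), then be turned clockwise under them. Play 2 mm all round.
- mouth (a point): Mouth of the one open canister, on its upright axis, 130 mm above the bench. Neck 38 mm wide, tapering to 29 at its top, 3.5 mm below this point. Fully home, cap_centre is 3 mm above it; dropped in but not turned, 5.5 mm; lugs riding on the ridges (crossed), 12 to 21 mm. From dropped in, 70 to 95 degrees clockwise brings it home against stops. Its axes follow the segment, not the thread.
- seal_top (a point): Centre of the top of a black rubber disc, 28 mm wide, in the canister's mouth, sprung upward; it stands 2.5 mm above the mouth point and gives up to 4 mm. The cap's disc rests on it and the thread draws the cap 2.5 mm down against it (1 to 3.5 N; turning then takes up to about 0.15 N m).
- thread (a point): On the neck's axis, 13 mm below the mouth point, half-way up the thread: three ridges 5.5 mm proud, 49 mm over all, sinking clockwise. Where they start round the neck differs each time and is not reported. Each runs 77 degrees and ends in an upright stop; the next gap follows. Bound, over 40 N on the thread (about 0.7 N m of twist) damages it; stop at about 0.3 N m.
- carousel: White carousel segment, fixed; origin on the bench below the mouth; cups 104 mm apart. Rubber sleeves hold the canisters and give up to 20 degrees under twist (3 N m per rad). Both neighbours are closed, fully home. A crossed cap binds within 75 degrees clockwise; anticlockwise it slides until it drops about 10 mm, and soon after that binds on the stops' backs.
- small_cap: Smaller loose grey screw cap, 42 mm in diameter, 38 mm high, for other canisters; origin under its middle. Leave it.
- spinner: Loose white waisted tube holder, 38 mm in diameter, 44 mm high; origin under its middle. Leave it.
- vial: Loose amber jar, 36 mm in diameter, 60 mm high; origin under its middle. Leave it.
- solvent: Loose amber bottle, 70 mm in diameter, 160 mm high; origin under its middle. Leave it.
- beaker: Loose glass beaker, 72 mm in diameter, 85 mm high; origin under its middle. Leave it.
Mind the look-alikes: they are no part of the job. Leave any orange look-alike of the cap alone.

How it is judged:
At the end, for the whole second after the job is handed in: The cap is on the canister's mouth, level (within 0.05 rad), centred (within 4 mm), at rest and screwed home: its centre point less than 4 mm above the mouth point (3 mm when fully home, 5.5 mm when only resting on the sprung disc) (z of cap_centre in the frame of mouth between 0 and 0.004 m and horizontal distance between cap_centre and mouth below 0.004 m and angle between cap_centre's own z axis and vertical below 0.05 rad and linear speed of cap below 0.01 m/s); the robot touches nothing.
It fails at once if the cap and the canister press on each other with more than 40 N (crossed thread forced, or cap rammed down or overtightened) (contact force between cap and carousel above 40 N).
It fails at once if another thing on the bench was moved by more than 30 mm (distance of any of small_cap, spinner, vial, solvent, beaker from where it was at the start of the episode above 0.03 m).
It also fails if it takes over 72 s, if anything falls off the work surface, if the arm or the gripper's body presses on something with over 40 N, if the wrist force passes 120 N, or if a joint passes its speed limit or range.

## Working session

There is one attempt and no reset: what is moved stays moved. The work goes in short steps, Python scripts to look and compute and a shell command to move; the robot and the scene stay as the last step left them, time stands still between calls to the robot, and variables do not carry over. Pictures are saved under pics/ and viewed, and the job is handed in when it is done.

```bash
ls; mkdir -p pics
python3 - <<'E'
from cell import bot, optics
import cv2
s=bot.observe(); print({k:(v if not hasattr(v,'round') else v) for k,v in s.items()})
for n in("side","top"):
    f=optics.grab_frame(n); cv2.imwrite(f"pics/{n}0.png",f["image"]); print(n,{k:v for k,v in f.items() if k!="image"})
E
```

```text
pics
{'t': 0.0, 'joints': array([-1.06540251e+00,  3.85556785e-01,  6.60395104e-03, -5.10964950e-04,
       -1.19401279e+00, -2.58592824e-01]), 'joint_vel': array([ 7.47040641e-04, -1.91889395e-04, -4.17084062e-04,  3.88805090e-04,
        1.95599995e-05, -8.47012321e-04]), 'joint_torque': array([ 8.24392864e-04, -3.92287266e+01,  1.88404316e+01,  4.18590099e+00,
       -4.44323858e-03, -2.53357399e-06]), 'eef_pos': array([ 0.15255646, -0.60547707,  0.23021112]), 'ee_rot': array([-1.83981422e-04, -1.22993934e-01,  9.92406801e-01,  1.09498819e-03]), 'ft_force': array([ 0.07766006, -0.36832636, -0.22721435]), 'ft_torque': array([ 0.02580462, -0.00585255,  0.01617554]), 'opening': 0.0857495735046272}
side {'fx': 497.5539931693697, 'fy': 497.5539931693697, 'cx': 316.44244524700935, 'cy': 237.97299765039617, 'origin': array([-0.14204507,  0.72265374,  0.65291911]), 'orientation': array([-0.32156071, -0.17586921,  0.47088997,  0.80245334])}
top {'fx': 482.05706067401854, 'fy': 482.05706067401854, 'cx': 305.2797245563963, 'cy': 242.89825637678751, 'origin': array([0.27320974, 0.01466148, 1.2804263 ]), 'orientation': array([ 0.70534723,  0.05870683, -0.07174006, -0.70277461])}
```

View pics/side0.png

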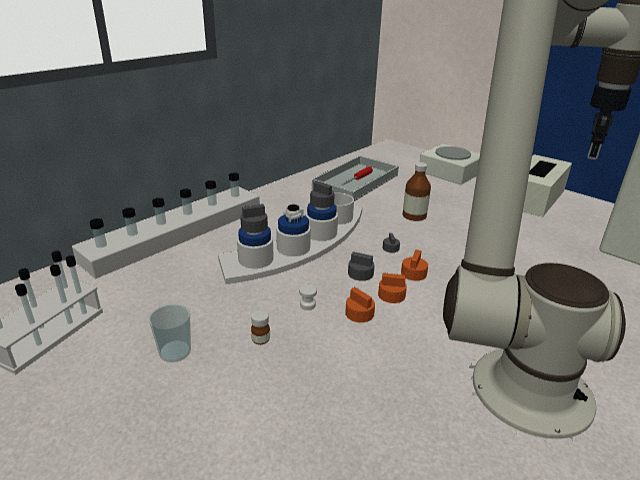

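View pics/top0.png

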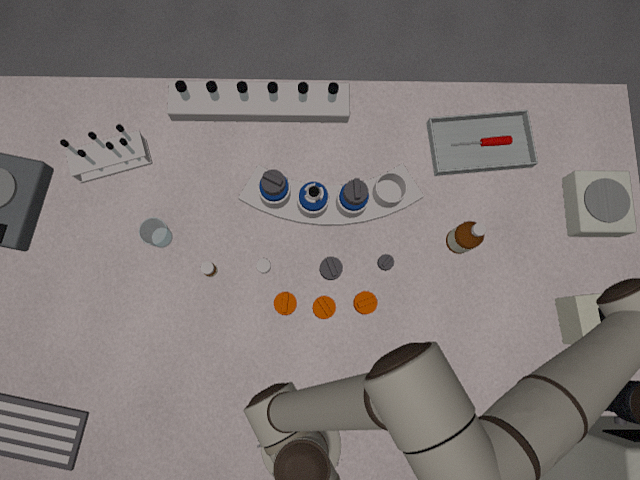

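The side view shows the open canister at about (293,217), the larger grey cap at (361,266), the small grey cap at (391,243), and three orange look-alikes at (360,305), (392,288) and (415,265). In the top view the grey candidates are (331,268), which is large, and (386,262), which is small. The large one fits the 60 mm cap. I'll check it in enlarged crops.

Run:
```python
import cv2,numpy as np
t=cv2.imread("pics/top0.png"); s=cv2.imread("pics/side0.png")
def c(im,x,y,w,h,k,n): cv2.imwrite(n,cv2.resize(im[y:y+h,x:x+w],None,fx=k,fy=k,interpolation=cv2.INTER_CUBIC))
c(t,300,240,100,75,8,"pics/ct_cap.png")
c(t,280,165,80,60,10,"pics/ct_can.png")
c(s,235,170,160,120,5,"pics/cs.png")
```

```text
(no output)
```

View pics/ct_cap.png

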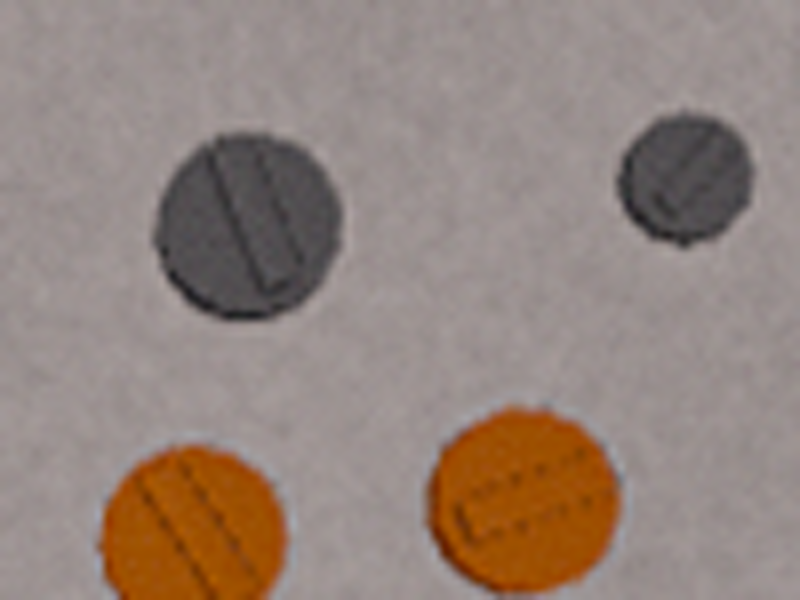

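View pics/ct_can.png

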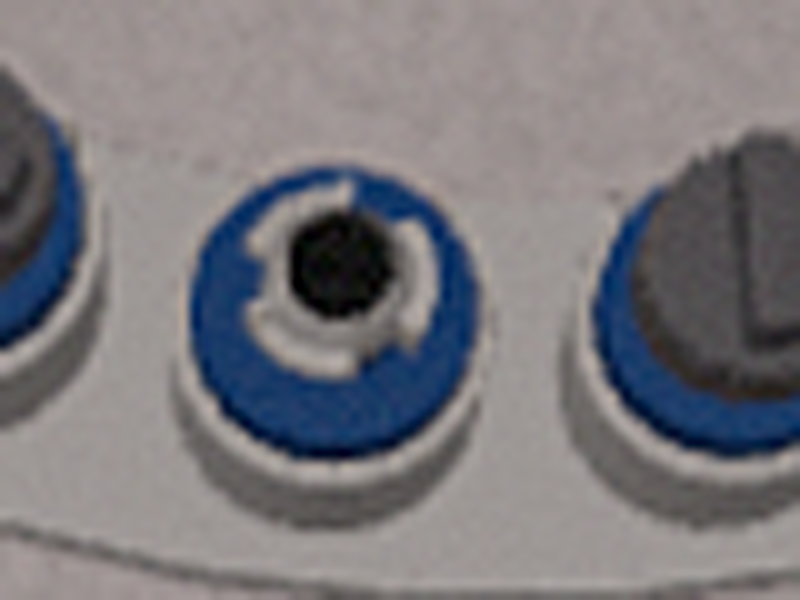

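View pics/cs.png

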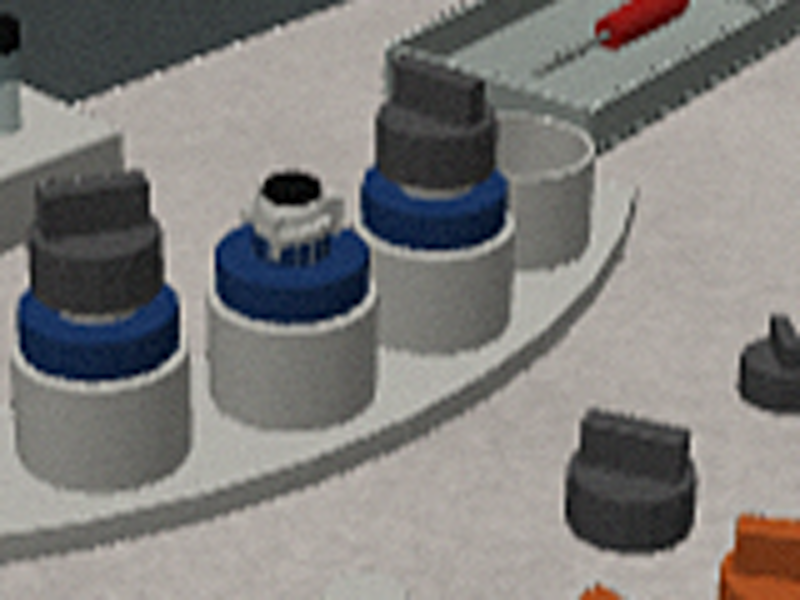

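The crops show the large grey cap at top px ~(331,268). It's as wide as the orange caps, and the bar runs from about (329,258) to (335,276). The small cap at (386,262) is clearly smaller. The open canister's black seal is at top px ~(314,191). Next I'll fit positions using both cameras.

```bash
cat > h.py <<'E'
import numpy as np, cv2
from scipy.spatial.transform import Rotation as R
from scipy.optimize import minimize
CAM={"side":dict(f=497.554,c=(316.442,237.973),o=[-0.14204507,0.72265374,0.65291911],q=[-0.32156071,-0.17586921,0.47088997,0.80245334]),
"top":dict(f=482.057,c=(305.280,242.898),o=[0.27320974,0.01466148,1.2804263],q=[0.70534723,0.05870683,-0.07174006,-0.70277461])}
def rot(q): return R.from_quat([q[1],q[2],q[3],q[0]])
def proj(n,P):
    k=CAM[n]; p=rot(k["q"]).inv().apply(np.atleast_2d(P)-k["o"])
    return np.c_[k["c"][0]+k["f"]*p[:,0]/-p[:,2],k["c"][1]-k["f"]*p[:,1]/-p[:,2]]
def ray(n,u,v):
    k=CAM[n]; return np.array(k["o"]),rot(k["q"]).apply([(u-k["c"][0])/k["f"],-(v-k["c"][1])/k["f"],-1])
def onz(n,u,v,z):
    o,d=ray(n,u,v); return o+d*(z-o[2])/d[2]
def tri(a,b):
    A=[];B=[]
    for (n,u,v) in (a,b):
        o,d=ray(n,u,v); d/=np.linalg.norm(d); M=np.eye(3)-np.outer(d,d); A.append(M);B.append(M@o)
    return np.linalg.lstsq(np.vstack(A),np.hstack(B),rcond=None)[0]
th=np.linspace(0,2*np.pi,48,endpoint=False)
def capmodel(x,y,yaw,z0=0):
    c,s=np.cos(yaw),np.sin(yaw)
    ci=[np.c_[x+.03*np.cos(th),y+.03*np.sin(th),np.full(48,z0+z)] for z in(0,.029)]
    b=np.array([[i*.025,j*.007] for i,j in((1,1),(1,-1),(-1,-1),(-1,1))])
    b=np.c_[x+b[:,0]*c-b[:,1]*s,y+b[:,0]*s+b[:,1]*c]
    bb=np.vstack([np.c_[b,np.full(4,z0+.029)],np.c_[b,np.full(4,z0+.053)]])
    return np.vstack(ci),bb
def sil(n,x,y,yaw,x0,y0,w,h,k=8,z0=0):
    m=np.zeros((h*k,w*k),np.uint8)
    for P in capmodel(x,y,yaw,z0):
        q=(proj(n,P)-[x0,y0]+.5)*k
        cv2.fillConvexPoly(m,cv2.convexHull(np.round(q).astype(np.int32)),1)
    return cv2.resize(m.astype(np.float32),(w,h),interpolation=cv2.INTER_AREA)
E
python3 - <<'E'
from h import *
box={"top":(312,250,38,36),"side":(340,245,42,40)}
T={}
for n,(x0,y0,w,h) in box.items():
    im=cv2.imread(f"pics/{n}0.png")[y0:y0+h,x0:x0+w].astype(float).mean(2)
    T[n]=np.clip((135-im)/(135-80),0,1)
    print(n,T[n].sum())
def cost(p,ns):
    return sum(((sil(n,*p,*box[n])-T[n])**2).sum() for n in ns)
x,y,_=onz("top",331,268,.02)
print(x,y)
for ns in (("top",),("side",),("top","side")):
    best=None
    for yaw in np.deg2rad(np.arange(-90,90,20)):
        r=minimize(cost,[x,y,yaw],args=(ns,),method="Nelder-Mead",options=dict(initial_simplex=[[x,y,yaw],[x+.004,y,yaw],[x,y+.004,yaw],[x,y,yaw+.3]]))
        if best is None or r.fun<best.fun: best=r
    print(ns,best.x[:2],np.degrees(best.x[2]),best.fun)
# yaw from bar pixels top
a=onz("top",300+235/8,240+145/8,.053);b=onz("top",300+282/8,240+288/8,.053);print(a,b,np.linalg.norm(a-b),np.degrees(np.arctan2(*(a-b)[1::-1])),(a+b)/2)
# seal
s=tri(("top",280+339/10,165+262/10),("side",235+291/5,170+187/5));print("seal",s, onz("top",280+33.9,165+26.2,.1325),onz("side",235+291/5,170+187/5,.1325))
E
```

```text
top 421.78787878787875
side 639.2727272727273
0.44183995495757306 -0.0764196107393715
('top',) [ 0.44254739 -0.0752078 ] -90.43781213121669 3.836806479209711
('side',) [ 0.44131043 -0.07469354] 21.39730248162462 21.462475294493224
('top', 'side') [ 0.44192658 -0.07501831] 24.485349226722875 28.034936662434
[ 0.46305616 -0.07004316  0.053     ] [ 0.4168311 -0.0847688  0.053    ] 0.04851391886624313 17.67000645656617 [ 0.43994363 -0.07740598  0.053     ]
seal [ 0.61907222 -0.02784954  0.12790039] [ 0.61798919 -0.02745589  0.1325    ] [ 0.61202346 -0.02139446  0.1325    ]
```

Run:
```python
from h import *
for n,(x,y,w,h) in {"top":(292,172,48,36),"side":(264,194,60,45)}.items():
    im=cv2.imread(f"pics/{n}0.png"); k=800//w
    big=cv2.resize(im[y:y+h,x:x+w],None,fx=k,fy=k,interpolation=cv2.INTER_CUBIC)
    cv2.imwrite(f"pics/m_{n}.png",big)
    g=im[y:y+h,x:x+w].astype(float).max(2)
    # black seal centroid
    m=np.clip((70-g)/40,0,1)
    N,l,st,ce=cv2.connectedComponentsWithStats((m>.3).astype(np.uint8))
    for i in range(1,N):
        if st[i,4]>20:
            mm=m*(l==i); yy,xx=np.mgrid[:h,:w]; print(n,st[i],x+(xx*mm).sum()/mm.sum(),y+(yy*mm).sum()/mm.sum())
```

```text
top [17 14 10 11 85] 313.44207965947095 191.09516570386137
side [ 46   0  14  14 127] 317.0479041916168 201.36976047904193
side [23 11 12  6 60] 292.8958333333333 207.43576388888889
side [ 0 23  4 14 37] 265.1005025125628 223.4145728643216
side [23 28 22 12 87] 301.0396570203644 229.20042872454448
side [ 0 38  7  7 27] 267.9839883551674 236.04803493449782
```

View pics/m_top.png

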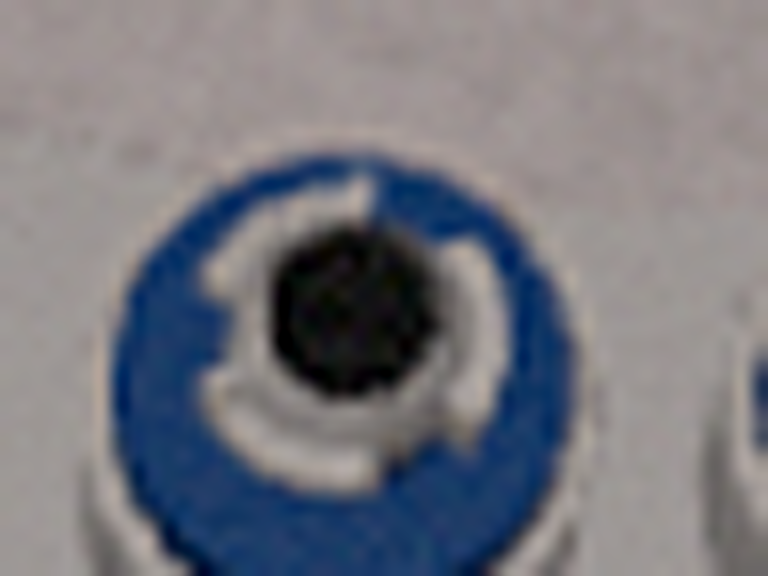

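View pics/m_side.png

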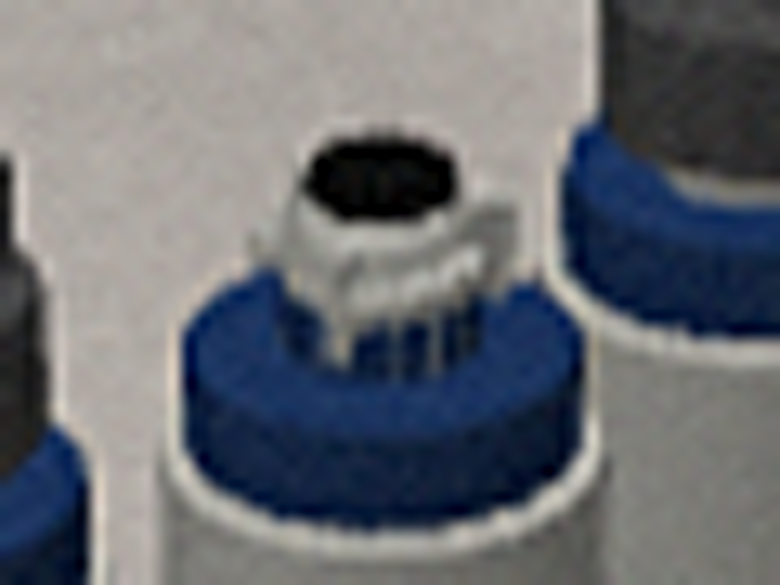

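The top crop shows the seal at (313.4,191.1), with the thread gaps at upper right, left and lower right. The side crop shows the seal at (292.9,207.2). Disagreement between the cameras is about 5 mm. I'll use the top view for now and correct it visually once the cap hangs over the mouth.

```bash
cat >> h.py <<'E'
def goto(s,xyz,yaw):
    """shift+turn in tool axes to reach tcp xyz, tool down, tool x along yaw (deg, mod 180)"""
    Q=rot(s["ee_rot"]); cx=Q.apply([1,0,0]); cur=np.degrees(np.arctan2(cx[1],cx[0]))
    d=(yaw-cur+90)%180-90; y=np.deg2rad(cur+d)
    X=[np.cos(y),np.sin(y),0]; Z=[0,0,-1]; M=np.c_[X,np.cross(Z,X),Z]
    return np.round(Q.inv().apply(np.array(xyz)-s["eef_pos"]),4),np.round(np.degrees((Q.inv()*R.from_matrix(M)).as_rotvec()),2)
def show(s):
    Q=rot(s["ee_rot"]);cx=Q.apply([1,0,0]);z=Q.apply([0,0,1])
    print("t%.2f"%s["t"],"tcp",np.round(s["eef_pos"],4),"yaw %.2f"%np.degrees(np.arctan2(cx[1],cx[0])),"z",np.round(z,4),"F",np.round(s["ft_force"],2),"T",np.round(s["ft_torque"],3),"op %.4f"%s["opening"],"j",np.round(s["joints"],3))
E
python3 - <<'E'
from h import *
from cell import bot
s=bot.observe();show(s)
# bar direction by edges
a=onz("top",300+210/8,240+150/8,.053);b=onz("top",300+265/8,240+290/8,.053);print(np.degrees(np.arctan2(*(a-b)[1::-1])))
a=onz("top",300+258/8,240+150/8,.053);b=onz("top",300+300/8,240+262/8,.053);print(np.degrees(np.arctan2(*(a-b)[1::-1])))
print(goto(s,[.442,-.075,.13],20.5)); print(onz("top",313.44,191.1,.1325),onz("side",292.9,207.0,.1325),tri(("top",313.44,191.1),("side",292.9,207.0)))
for x,y in((464,237),): print(onz("top",x,y,.1))
E
```

```text
t0.10 tcp [ 0.1526 -0.6056  0.2303] yaw -165.87 z [-6.0e-04  1.8e-03 -1.0e+00] F [0.3  0.17 0.06] T [ 0.003 -0.04  -0.021] op 0.0855 j [-1.065  0.385  0.007 -0.    -1.194 -0.259]
20.984539489416004
19.981333558870148
(array([-0.4102,  0.4436,  0.1011]), array([ 0.11, -0.  , -6.37]))
[ 0.61823739 -0.02631789  0.1325    ] [ 0.61404689 -0.02239746  0.1325    ] [ 0.61886081 -0.02664869  0.12944745]
[ 0.51110689 -0.40588279  0.1       ]
```

```bash
python3 -m jog '[[-0.41,0.444,0.07,0.1,0,-6.4],[-0.41,0.444,0.07,0.1,0,-6.4],[-0.41,0.444,0.07,0.1,0,-6.4],[-0.41,0.444,0.07,0.1,0,-6.4],[-0.41,0.444,0.07,0.1,0,-6.4],[-0.41,0.444,0.07,0.1,0,-6.4],[-0.41,0.444,0.07,0.1,0,-6.4],[-0.41,0.444,0.07,0.1,0,-6.4],[-0.41,0.444,0.07,0.1,0,-6.4],[-0.41,0.444,0.07,0.1,0,-6.4],[-0.41,0.444,0.07,0.1,0,-6.4],[-0.41,0.444,0.07,0.1,0,-6.4],[-0.41,0.444,0.07,0.1,0,-6.4],[-0.41,0.444,0.08,0.1,0,-6.4],[-0.41,0.444,0.08,0.1,0,-6.4]]' 0
python3 - <<'E'
from h import *
from cell import bot,optics
s=bot.observe();show(s);print(goto(s,[.442,-.075,.033],20.5))
f=optics.grab_frame("side")["image"];cv2.imwrite("pics/side1.png",cv2.resize(f[140:340,240:507],None,fx=3,fy=3,interpolation=cv2.INTER_CUBIC))
E
```

```text
t: 1.6
eef_pos: [0.4398, -0.0752, 0.1494]
ee_rot: [-0.002, -0.178, 0.984, 0.0]
ft_force: [-1.0, -0.5, 0.1]
opening: 0.0854
t1.60 tcp [ 0.4398 -0.0752  0.1494] yaw -159.51 z [-4.4e-03  1.0e-04 -1.0e+00] F [-1.   -0.55  0.09] T [-0.034  0.001 -0.013] op 0.0854 j [ 1.960e-01  1.680e-01 -5.280e-01 -1.000e-03 -8.790e-01 -1.409e+00]
(array([-0.0026, -0.0007,  0.1164]), array([ 0.09, -0.23, -0.01]))
```

View pics/side1.png

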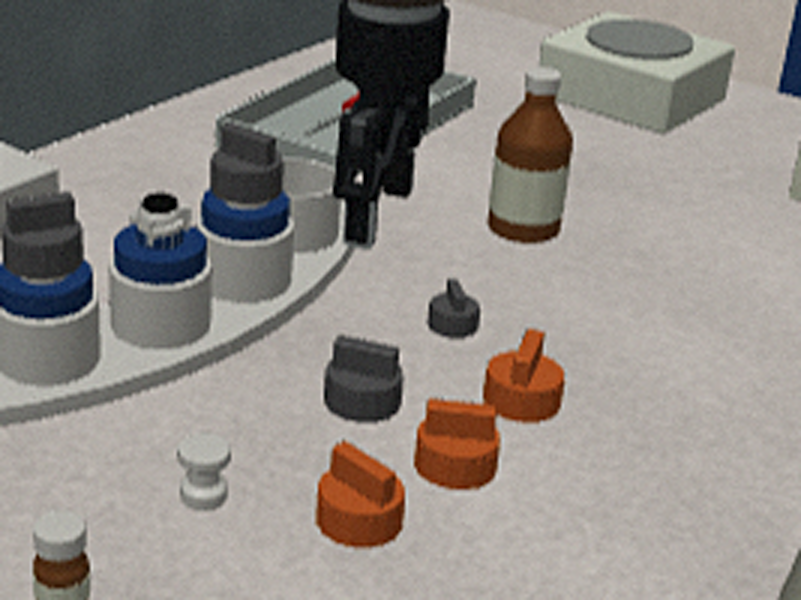

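```bash
python3 -m jog '[[-0.0026,-0.0007,0.045,0.1,-0.2,0],[-0.0026,-0.0007,0.08,0.1,-0.2,0],[-0.0026,-0.0007,0.08,0.1,-0.2,0],[-0.0026,-0.0007,0.08,0.1,-0.2,0]]' 0
python3 - <<'E'
from h import *
from cell import bot,optics
s=bot.observe();show(s);print(goto(s,[.442,-.075,.033],20.5)); print(proj("side",s["eef_pos"]),proj("top",s["eef_pos"]))
f=optics.grab_frame("side")["image"];cv2.imwrite("pics/side2.png",cv2.resize(f[190:290,300:430],None,fx=6,fy=6,interpolation=cv2.INTER_CUBIC))
E
```

```text
t: 2.05
eef_pos: [0.4426, -0.0765, 0.0706]
ee_rot: [0.0, -0.177, 0.984, -0.001]
ft_force: [0.9, 0.2, 0.8]
opening: 0.0852
t2.05 tcp [ 0.4426 -0.0765  0.0706] yaw -159.62 z [ 2.0e-04 -1.2e-03 -1.0e+00] F [0.87 0.17 0.78] T [ 0.038 -0.01   0.019] op 0.0852 j [ 0.193  0.29  -0.623  0.002 -0.658 -1.41 ]
(array([-0.    ,  0.0017,  0.0376]), array([-0.07, -0.01, -0.12]))
[[362.24188387 247.3667716 ]] [[332.45964465 265.07538774]]
```

View pics/side2.png

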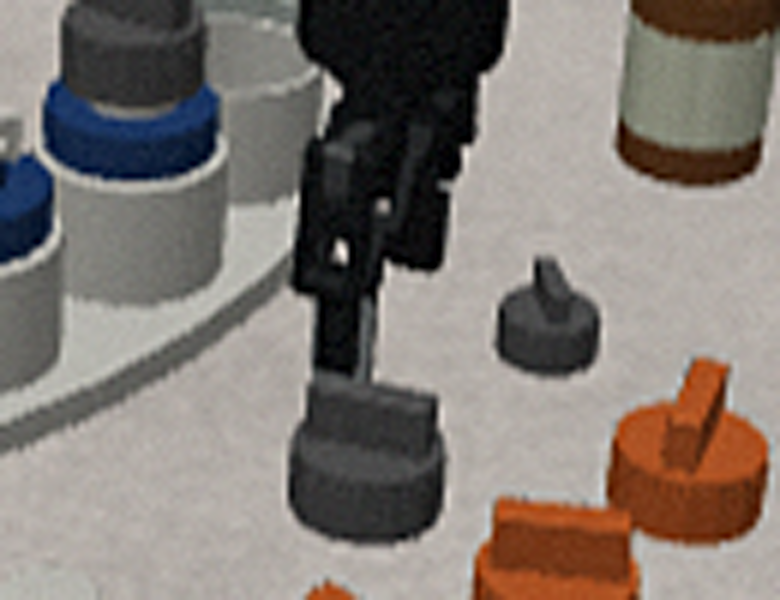

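Run:
```python
from h import *
c=np.array([.4426,-.0765,0]);y=np.deg2rad(20.4);v=np.array([-np.sin(y),np.cos(y),0])
for k in(1,-1):
  for z in (.07,.083):
    print(k,z,proj("side",c+v*.043*k+[0,0,z]),(proj("side",c+v*.043*k+[0,0,z])-[300,190])*6)
print((proj("side",[.442,-.075,.053])-[300,190])*6)
```

```text
1 0.07 [[356.22676936 256.56114618]] [[337.36061614 399.36687706]]
1 0.083 [[356.57947719 251.5739375 ]] [[339.47686316 369.44362498]]
-1 0.07 [[367.82790319 239.13288416]] [[406.96741915 294.79730496]]
-1 0.083 [[368.22338992 234.34507054]] [[409.3403395  266.07042326]]
[[369.10497274 385.35484702]]
```

```bash
python3 -m jog '[[0,0.0017,0.02,0,0,-0.1],[0,0.0017,0.0375,0,0,-0.1],[0,0.0017,0.0375,0,0,-0.1],[0,0.0017,0.0375,0,0,-0.1]]' 0 && python3 -m jog '[[0,0,0,0,0,0],[0,0,0,0,0,0],[0,0,0,0,0,0],[0,0,0,0,0,0],[0,0,0,0,0,0],[0,0,0,0,0,0],[0,0,0,0,0,0],[0,0,0,0,0,0]]' 1 40
python3 - <<'E'
from h import *
from cell import bot,optics
s=bot.observe();show(s)
E
```

```text
t: 2.5
eef_pos: [0.4443, -0.0747, 0.0355]
ee_rot: [0.003, -0.178, 0.984, -0.001]
ft_force: [0.4, -0.7, 0.2]
opening: 0.0854
t: 3.3
eef_pos: [0.4443, -0.0747, 0.0358]
ee_rot: [0.003, -0.178, 0.984, -0.001]
ft_force: [-1.2, 0.1, 4.4]
opening: 0.0127
t3.30 tcp [ 0.4443 -0.0747  0.0358] yaw -159.48 z [ 6.e-03 -5.e-04 -1.e+00] F [-1.15  0.13  4.41] T [0.121 0.298 0.059] op 0.0127 j [ 0.197  0.353 -0.659  0.003 -0.553 -1.413]
```

```bash
python3 -m jog '[[0,0,-0.02,0,0,0],[0,0,-0.06,0,0,0],[0,0,-0.11,0,0.3,0],[0,0,-0.16,0,0.3,0],[0,0,-0.18,0,0.3,0],[0,0,-0.18,0,0.3,0]]'
python3 - <<'E'
from h import *
from cell import bot,optics
s=bot.observe();show(s); print(goto(s,[.6175,-.0262,.215],20.5))
E
```

```text
t: 3.9
eef_pos: [0.4451, -0.0743, 0.219]
ee_rot: [0.004, -0.178, 0.984, -0.001]
ft_force: [-0.1, -0.0, -1.2]
opening: 0.0131
t3.90 tcp [ 0.4451 -0.0743  0.219 ] yaw -159.47 z [ 0.0091 -0.0012 -1.    ] F [-0.07 -0.02 -1.21] T [ 0.04  -0.012 -0.004] op 0.0131 j [ 0.199  0.091 -0.422  0.003 -1.049 -1.413]
(array([-0.1783, -0.0154,  0.0055]), array([-0.24,  0.46,  0.03]))
```

```bash
python3 -m jog '[[-0.04,-0.004,0.004,-0.2,0.4,0],[-0.08,-0.008,0.005,-0.2,0.4,0],[-0.12,-0.012,0.005,-0.2,0.4,0],[-0.16,-0.015,0.005,-0.2,0.4,0],[-0.178,-0.0154,0.0055,-0.2,0.4,0],[-0.178,-0.0154,0.0055,-0.2,0.4,0],[-0.178,-0.0154,0.0055,-0.2,0.4,0]]'
python3 - <<'E'
from h import *
from cell import bot,optics
s=bot.observe();show(s); print(goto(s,[.6175,-.0262,.215],20.5))
f=optics.grab_frame("side")["image"];cv2.imwrite("pics/side3r.png",f);cv2.imwrite("pics/side3.png",cv2.resize(f[150:270,225:385],None,fx=5,fy=5,interpolation=cv2.INTER_CUBIC))
f=optics.grab_frame("top")["image"];cv2.imwrite("pics/top3r.png",f);cv2.imwrite("pics/top3.png",cv2.resize(f[140:230,260:380],None,fx=6,fy=6,interpolation=cv2.INTER_CUBIC))
E
```

```text
t: 4.6
eef_pos: [0.616, -0.0263, 0.2122]
ee_rot: [-0.002, -0.178, 0.984, 0.0]
ft_force: [-0.3, 0.5, -0.5]
opening: 0.0131
t4.60 tcp [ 0.616  -0.0263  0.2122] yaw -159.48 z [-3.7e-03 -6.0e-04 -1.0e+00] F [-0.26  0.54 -0.5 ] T [ 0.02   0.024 -0.017] op 0.0131 j [ 0.219  0.386 -0.04  -0.    -1.149 -1.432]
(array([-0.0014, -0.0004, -0.0028]), array([ 0.04, -0.21,  0.02]))
```

View pics/side3.png

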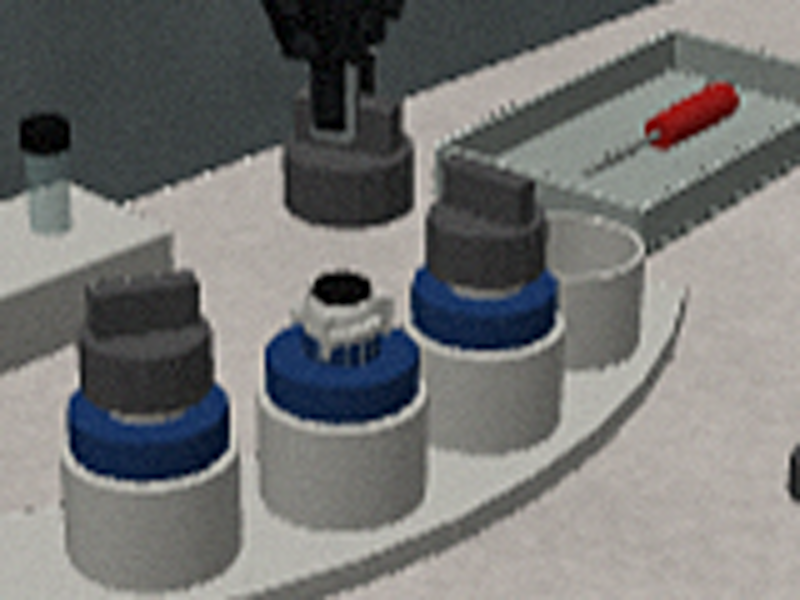

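View pics/top3.png

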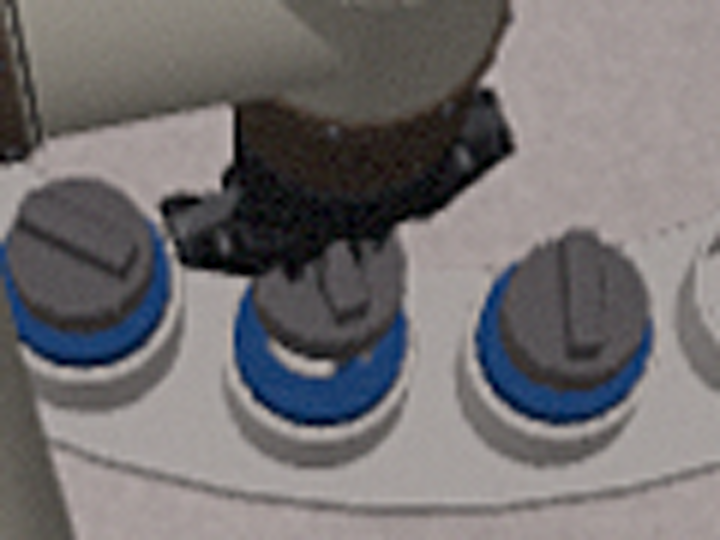

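Run:
```python
from h import *
z0=.2122-.0358
def ext(n,x,y):
    q=proj(n,capmodel(x,y,.3,z0)[0]); return np.array([(q[:,0].min()+q[:,0].max())/2,q[:,1].max(),q[:,0].max()-q[:,0].min()])
obs={"side":[(281.6+307.2)/2,195.2],"top":[(301.6+327.4)/2,199.6]}
from scipy.optimize import least_squares
for n in obs:
    r=least_squares(lambda p:ext(n,*p)[:2]-obs[n],[.616,-.026]); print(n,r.x,ext(n,*r.x))
print("seal side/top z.1325",onz("side",292.9,207.0,.1325),onz("top",313.44,191.1,.1325))
# blue ring neighbours check: silhouettes of closed caps
for n in("side","top"): print(n,ext(n,.616,-.0263))
```

```text
side [ 0.61241037 -0.02595666] [294.4        195.2         26.12370487]
top [ 0.61413287 -0.02637501] [314.5        199.6         25.95048589]
seal side/top z.1325 [ 0.61404689 -0.02239746  0.1325    ] [ 0.61823739 -0.02631789  0.1325    ]
side [293.40667097 194.68313992  26.07292313]
top [314.46683104 198.83889341  25.94186887]
```

Run:
```python
from h import *
print("seal",onz("side",292.9,206.2,.1325),onz("top",313.44,190.75,.1325),tri(("top",313.44,190.75),("side",292.9,206.2)))
# neighbour closed caps fit at z0=.1065 from initial images; yaw free
from scipy.optimize import minimize
z0=.1065
for name,(bt,bs) in {"R":((338,172,34,44),(308,176,36,36)),"L":((256,166,36,40),(236,200,36,36))}.items():
  for n,(x0,y0,w,h) in (("top",bt),("side",bs)):
    im=cv2.imread(f"pics/{n}0.png")[y0:y0+h,x0:x0+w].astype(float)
    # grey dark and not blue
    T=((im.mean(2)<115)&(im[...,0]-im[...,2]<25)).astype(np.float32)
    N,l,st,_=cv2.connectedComponentsWithStats(T.astype(np.uint8)); T=(l==1+st[1:,4].argmax()).astype(np.float32)
    ys,xs=np.nonzero(T); g=onz(n,x0+xs.mean(),y0+ys.mean(),z0+.02)
    best=None
    for yaw in np.deg2rad(np.arange(-90,90,30)):
        r=minimize(lambda p:((sil(n,*p,x0,y0,w,h,z0=z0)-T)**2).sum(),[g[0],g[1],yaw],method="Nelder-Mead",options=dict(initial_simplex=[[g[0],g[1],yaw],[g[0]+.004,g[1],yaw],[g[0],g[1]+.004,yaw],[g[0],g[1],yaw+.3]]))
        if best is None or r.fun<best.fun: best=r
    print(name,n,best.x[:2],np.degrees(best.x[2]),best.fun,T.sum())
```

```text
seal [ 0.6171128  -0.02542697  0.1325    ] [ 0.61913626 -0.02631896  0.1325    ] [ 0.61903003 -0.02665242  0.13153661]
R top [ 0.6206416  -0.13074074] 2.942392660424587 12.18017578125 515.0
R side [ 0.61830707 -0.12918559] 6.021552630266334 175.037353515625 727.0
L top [0.64448367 0.07513259] 102.96215843947283 15.577392578125 504.0
L side [0.64485884 0.07401022] -149.34932901602974 169.564208984375 866.0
```

The refined seal fit puts the mouth at about (0.6185,-0.0262), 104.5 mm from both neighbours, which matches the 104 mm spacing. The cap hangs about 2 mm toward -x of the TCP, so the TCP goes to (0.6208,-0.026).

```bash
python3 - <<'E'
from h import *
from cell import bot
s=bot.observe();print(goto(s,[.6208,-.026,.170],20.5))
E
python3 -m jog '[[-0.0045,0.0014,0.02,0,-0.2,0],[-0.0046,0.0014,0.04,0,-0.2,0],[-0.0046,0.0014,0.042,0,-0.2,0],[-0.0046,0.0014,0.042,0,-0.2,0],[-0.0046,0.0014,0.042,0,-0.2,0]]'
python3 - <<'E'
from h import *
from cell import bot,optics
s=bot.observe();show(s);print(goto(s,[.6208,-.026,.160],20.5))
f=optics.grab_frame("side")["image"];cv2.imwrite("pics/side4.png",cv2.resize(f[160:250,255:345],None,fx=6,fy=6,interpolation=cv2.INTER_CUBIC))
E
```

```text
(array([-0.0049, -0.0011,  0.0439]), array([-0.  , -0.07,  0.01]))
t: 5.2
eef_pos: [0.6201, -0.0239, 0.1734]
ee_rot: [0.002, -0.178, 0.984, -0.0]
ft_force: [0.4, 0.2, -1.1]
opening: 0.0128
t5.20 tcp [ 0.6201 -0.0239  0.1734] yaw -159.48 z [ 4.5e-03  7.0e-04 -1.0e+00] F [ 0.38  0.21 -1.11] T [ 0.023 -0.007 -0.01 ] op 0.0128 j [ 0.222  0.419 -0.09   0.    -1.057 -1.435]
(array([ 0.0002, -0.0022,  0.0134]), array([-0.05,  0.26,  0.02]))
```

View pics/side4.png

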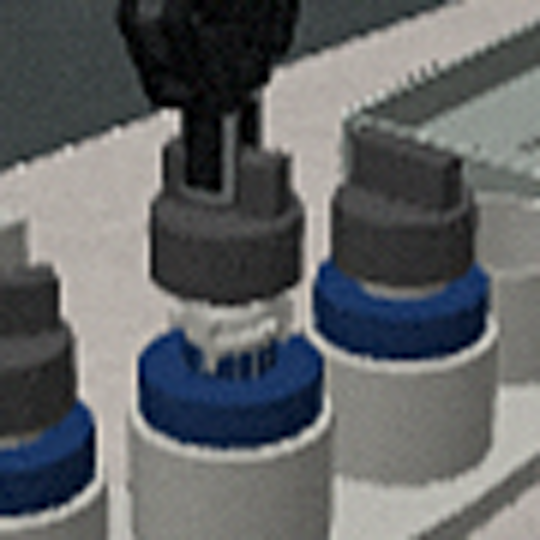

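The cap hangs just above the neck and looks centred along the view. I'll correct the 2 mm sideways error and then lower in steps.

```bash
python3 -m jog '[[0,-0.0022,0.003,0,0.2,0],[0,-0.0022,0.006,0,0.2,0],[0,-0.0022,0.008,0,0.2,0],[0,-0.0022,0.01,0,0.2,0],[0,-0.0022,0.01,0,0.2,0]]'
python3 - <<'E'
from h import *
from cell import bot,optics
s=bot.observe();show(s);print(goto(s,[.6208,-.026,.155],20.5))
E
```

```text
t: 5.75
eef_pos: [0.6208, -0.0258, 0.1629]
ee_rot: [0.0, -0.178, 0.984, -0.0]
ft_force: [0.1, 1.2, -0.4]
opening: 0.013
t5.75 tcp [ 0.6208 -0.0258  0.1629] yaw -159.48 z [ 5.e-04 -4.e-04 -1.e+00] F [ 0.08  1.24 -0.41] T [-0.001 -0.011 -0.014] op 0.0130 j [ 2.190e-01  4.310e-01 -9.800e-02  1.000e-03 -1.041e+00 -1.432e+00]
(array([ 0.0001, -0.0001,  0.0079]), array([-0.03,  0.02,  0.02]))
```

```bash
python3 -m jog '[[0,0,0.002,0,0,0],[0,0,0.003,0,0,0],[0,0,0.003,0,0,0]]'; python3 -m jog '[[0,0,0.002,0,0,0],[0,0,0.002,0,0,0]]';python3 -m jog '[[0,0,0.001,0,0,0],[0,0,0.001,0,0,0]]'
```

```text
t: 6.05
eef_pos: [0.6207, -0.0258, 0.1597]
ee_rot: [-0.0, -0.178, 0.984, -0.0]
ft_force: [0.1, 0.8, -1.6]
opening: 0.013
t: 6.25
eef_pos: [0.6205, -0.0258, 0.1573]
ee_rot: [-0.0, -0.178, 0.984, -0.0]
ft_force: [-0.8, -0.5, -0.0]
opening: 0.0131
t: 6.45
eef_pos: [0.6204, -0.0258, 0.1561]
ee_rot: [-0.0, -0.178, 0.984, -0.0]
ft_force: [-1.0, 0.2, -1.3]
opening: 0.0128
```

```bash
python3 -m jog '[[0,0,0.0015,0,0,0],[0,0,0.0015,0,0,0]]';python3 -m jog '[[0,0,0.0015,0,0,0],[0,0,0.0015,0,0,0]]';python3 -m jog '[[0,0,0.001,0,0,0],[0,0,0.001,0,0,0]]'
```

```text
t: 6.65
eef_pos: [0.6203, -0.0258, 0.1544]
ee_rot: [-0.001, -0.178, 0.984, -0.0]
ft_force: [-0.7, -0.4, -1.0]
opening: 0.0127
t: 6.85
eef_pos: [0.6205, -0.0259, 0.1538]
ee_rot: [-0.0, -0.178, 0.984, -0.0]
ft_force: [-2.5, 0.3, 2.6]
opening: 0.0131
t: 7.05
eef_pos: [0.6206, -0.026, 0.1536]
ee_rot: [0.0, -0.178, 0.984, -0.0]
ft_force: [-2.0, -0.9, 5.3]
opening: 0.0129
```

Contact came at TCP z 0.1536, so the cap centre is about 14 mm above the mouth and the lugs are riding on the ridges. Now I'll turn anticlockwise with light pressure until it drops.

```bash
python3 -m jog '[[0,0,0.0005,0,0,-6],[0,0,0.0005,0,0,-12],[0,0,0.0005,0,0,-12]]'
python3 - <<'E'
from h import *
from cell import bot
show(bot.observe())
E
```

```text
t: 7.35
eef_pos: [0.6218, -0.0264, 0.1543]
ee_rot: [0.002, -0.28, 0.96, -0.001]
ft_force: [1.7, -2.0, 4.7]
opening: 0.0127
t7.35 tcp [ 0.6218 -0.0264  0.1543] yaw -147.46 z [ 0.0036 -0.0015 -1.    ] F [ 1.67 -2.03  4.71] T [-0.534 -0.26  -0.112] op 0.0127 j [ 0.218  0.44  -0.11   0.003 -1.018 -1.223]
```

```bash
cat >> h.py <<'E'
AX=np.array([.6187,-.0262]); OFF=.0021
def turn(s,dccw,dz):
    Q=rot(s["ee_rot"]);cx=Q.apply([1,0,0]);cur=np.degrees(np.arctan2(cx[1],cx[0])); y=np.deg2rad(cur+dccw)
    p=AX-OFF*np.array([np.cos(y),np.sin(y)])
    print("rows:",*goto(s,[p[0],p[1],s["eef_pos"][2]+dz],cur+dccw))
E
python3 - <<'E'
from h import *
from cell import bot
s=bot.observe()
turn(s,12,-.001);turn(s,24,-.001)
E
```

```text
rows: [0.0004 0.0023 0.001 ] [ -0.2    0.11 -12.  ]
rows: [0.0006 0.0027 0.001 ] [ -0.21   0.09 -24.  ]
```

```bash
python3 -m jog '[[0.0003,0.0018,0,-0.2,0.1,-6],[0.0004,0.0023,0,-0.2,0.1,-12],[0.0005,0.0025,0,-0.2,0.1,-18],[0.0005,0.0025,0,-0.2,0.1,-18]]'
python3 - <<'E'
from h import *
from cell import bot
s=bot.observe();show(s)
turn(s,12,-.001);turn(s,24,-.001)
E
```

```text
t: 7.75
eef_pos: [0.6213, -0.025, 0.1555]
ee_rot: [0.002, -0.427, 0.904, -0.001]
ft_force: [0.5, -2.1, 4.3]
opening: 0.0129
t7.75 tcp [ 0.6213 -0.025   0.1555] yaw -129.50 z [ 3.6e-03 -7.0e-04 -1.0e+00] F [ 0.51 -2.1   4.26] T [-0.656 -0.226 -0.022] op 0.0129 j [ 0.22   0.438 -0.109  0.002 -1.021 -0.911]
rows: [0.0006 0.0017 0.001 ] [ -0.2    0.08 -12.  ]
rows: [0.0007 0.0021 0.001 ] [ -0.2    0.06 -24.  ]
```

```bash
python3 -m jog '[[0.0005,0.0014,0,-0.2,0.1,-8],[0.0006,0.0017,0,-0.2,0.1,-16],[0.0007,0.002,-0.0005,-0.2,0.1,-24],[0.0007,0.002,-0.0005,-0.2,0.1,-24]]'
python3 - <<'E'
from h import *
from cell import bot
s=bot.observe();show(s)
turn(s,12,-.001);turn(s,24,-.001)
E
```

```text
t: 8.15
eef_pos: [0.6201, -0.0239, 0.1564]
ee_rot: [0.001, -0.605, 0.797, -0.001]
ft_force: [1.5, 0.9, 2.1]
opening: 0.0128
t8.15 tcp [ 0.6201 -0.0239  0.1564] yaw -105.61 z [ 0.0018  0.     -1.    ] F [1.52 0.9  2.12] T [ 0.165 -0.276  0.018] op 0.0128 j [ 0.222  0.436 -0.11   0.    -1.024 -0.495]
rows: [0.0006 0.0011 0.001 ] [ -0.1    0.02 -12.  ]
rows: [0.0007 0.0016 0.001 ] [-1.0e-01  1.0e-02 -2.4e+01]
```

```bash
python3 -m jog '[[0.0005,0.001,0.0005,-0.1,0,-8],[0.0006,0.0012,0.0005,-0.1,0,-16],[0.0006,0.0014,0.0005,-0.1,0,-20],[0.0006,0.0014,0.0005,-0.1,0,-20]]'
python3 - <<'E'
from h import *
from cell import bot
s=bot.observe();show(s)
turn(s,12,-.001);turn(s,24,-.001)
E
```

```text
t: 8.55
eef_pos: [0.618, -0.0242, 0.1549]
ee_rot: [0.001, 0.732, -0.681, -0.001]
ft_force: [0.4, -0.9, -0.7]
opening: 0.0129
t8.55 tcp [ 0.618  -0.0242  0.1549] yaw -85.85 z [-1.6e-03  1.0e-04 -1.0e+00] F [ 0.37 -0.91 -0.73] T [-0.187 -0.168 -0.02 ] op 0.0129 j [ 0.222  0.435 -0.114 -0.    -1.023 -0.149]
rows: [ 0.     -0.0001  0.001 ] [  0.09   0.02 -12.  ]
rows: [0.0002 0.0003 0.001 ] [  0.09   0.03 -24.  ]
```

Contact was lost, so the lugs are probably over the gaps. I'll lower gently.

```bash
python3 -m jog '[[0,0,0.0015,0,0,0],[0,0,0.0025,0,0,0],[0,0,0.0025,0,0,0]]'; python3 -m jog '[[0,0,0.0015,0,0,0],[0,0,0.0015,0,0,0]]'
python3 - <<'E'
from h import *
from cell import bot
s=bot.observe();show(s)
turn(s,6,-.001);turn(s,-6,-.001)
E
```

```text
t: 8.85
eef_pos: [0.618, -0.0243, 0.152]
ee_rot: [0.001, 0.732, -0.682, -0.001]
ft_force: [1.4, -1.1, -1.3]
opening: 0.0128
t: 9.05
eef_pos: [0.618, -0.0244, 0.1502]
ee_rot: [0.001, 0.731, -0.682, -0.001]
ft_force: [0.3, -2.4, -1.3]
opening: 0.0126
t9.05 tcp [ 0.618  -0.0244  0.1502] yaw -85.98 z [-2.2e-03 -2.0e-04 -1.0e+00] F [ 0.3  -2.44 -1.31] T [-0.508 -0.374  0.009] op 0.0126 j [ 0.222  0.44  -0.119 -0.    -1.014 -0.151]
rows: [-0.0002 -0.0004  0.001 ] [ 0.13  0.01 -6.  ]
rows: [-0.0002 -0.0008  0.001 ] [ 0.13 -0.01  6.  ]
```

```bash
python3 -m jog '[[-0.0001,-0.0004,0.0015,0,0,0],[-0.0002,-0.0005,0.003,0,0,0],[-0.0002,-0.0005,0.003,0,0,0]]'; python3 -m jog '[[0,0,0.0015,0,0,0],[0,0,0.0015,0,0,0]]'; python3 -m jog '[[0,0,0.001,0,0,0],[0,0,0.001,0,0,0]]'
python3 - <<'E'
from h import *
from cell import bot
s=bot.observe();show(s)
turn(s,6,-.001);turn(s,-6,-.001)
E
```

```text
t: 9.35
eef_pos: [0.6183, -0.0242, 0.1469]
ee_rot: [0.001, 0.731, -0.682, -0.001]
ft_force: [1.2, -0.8, -0.7]
opening: 0.0127
t: 9.55
eef_pos: [0.6183, -0.0242, 0.1452]
ee_rot: [0.001, 0.731, -0.682, -0.001]
ft_force: [1.0, -1.9, -0.9]
opening: 0.0131
t: 9.75
eef_pos: [0.6184, -0.0242, 0.1443]
ee_rot: [0.001, 0.731, -0.682, -0.001]
ft_force: [0.4, -1.3, -0.2]
opening: 0.0126
t9.75 tcp [ 0.6184 -0.0242  0.1443] yaw -85.99 z [-2.5e-03 -4.0e-04 -1.0e+00] F [ 0.4  -1.28 -0.18] T [-0.379 -0.243 -0.062] op 0.0126 j [ 0.222  0.446 -0.125 -0.    -1.002 -0.152]
rows: [-0.0001  0.0001  0.001 ] [ 0.14 -0.   -6.  ]
rows: [-0.0001 -0.0004  0.001 ] [ 0.14 -0.02  6.  ]
```

It's dropped in (TCP 0.1443, cap centre about 5 mm above the mouth). Now clockwise, following the thread down.

```bash
python3 -m jog '[[0,0,0.001,0.1,0,0],[-0.0001,-0.0003,0.001,0.1,0,6],[-0.0001,-0.0006,0.0013,0.1,0,12],[-0.0001,-0.0006,0.0013,0.1,0,12]]'
python3 - <<'E'
from h import *
from cell import bot
s=bot.observe();show(s)
turn(s,-12,-.001);turn(s,-24,-.001)
E
```

```text
t: 10.15
eef_pos: [0.6193, -0.024, 0.1432]
ee_rot: [-0.0, -0.656, 0.755, -0.0]
ft_force: [-0.1, -0.9, 1.0]
opening: 0.0132
t10.15 tcp [ 0.6193 -0.024   0.1432] yaw -97.97 z [ 1.e-04 -3.e-04 -1.e+00] F [-0.05 -0.86  0.99] T [-0.324 -0.249 -0.031] op 0.0132 j [ 0.222  0.448 -0.126  0.    -0.997 -0.362]
rows: [ 0.0002 -0.0002  0.001 ] [-1.0e-02 -2.0e-02  1.2e+01]
rows: [ 0.0004 -0.0006  0.001 ] [-1.0e-02 -1.0e-02  2.4e+01]
```

```bash
python3 -m jog '[[0.0001,-0.0001,0.0003,0,0,7],[0.0003,-0.0003,0.0005,0,0,14],[0.0003,-0.0004,0.0007,0,0,20],[0.0003,-0.0004,0.0007,0,0,20]]'
python3 - <<'E'
from h import *
from cell import bot
s=bot.observe();show(s)
turn(s,-12,-.001);turn(s,-24,-.001)
E
```

```text
t: 10.55
eef_pos: [0.6199, -0.0242, 0.1428]
ee_rot: [0.0, -0.516, 0.856, -0.0]
ft_force: [0.9, -0.2, 1.7]
opening: 0.0127
t10.55 tcp [ 0.6199 -0.0242  0.1428] yaw -117.84 z [ 9.e-04 -2.e-04 -1.e+00] F [ 0.95 -0.18  1.66] T [-0.185 -0.244 -0.018] op 0.0127 j [ 0.222  0.449 -0.126  0.    -0.996 -0.708]
rows: [ 0.0003 -0.0003  0.001 ] [-0.05  0.02 12.  ]
rows: [ 0.0004 -0.0008  0.001 ] [-0.05  0.03 24.  ]
```

```bash
python3 -m jog '[[0.0001,-0.0001,0.0003,0,0,7],[0.0003,-0.0004,0.0005,0,0,14],[0.0004,-0.0006,0.0007,0,0,20],[0.0004,-0.0006,0.0007,0,0,20]]'
python3 - <<'E'
from h import *
from cell import bot
s=bot.observe();show(s)
turn(s,-12,-.001);turn(s,-24,-.001)
E
```

```text
t: 10.95
eef_pos: [0.6205, -0.0247, 0.1425]
ee_rot: [0.001, -0.361, 0.932, -0.0]
ft_force: [1.0, -0.6, 2.4]
opening: 0.0131
t10.95 tcp [ 0.6205 -0.0247  0.1425] yaw -137.64 z [ 1.8e-03  1.0e-04 -1.0e+00] F [ 1.03 -0.61  2.43] T [-0.105 -0.215 -0.033] op 0.0131 j [ 0.221  0.45  -0.125  0.    -0.994 -1.052]
rows: [ 0.0003 -0.0003  0.001 ] [-0.06  0.09 12.  ]
rows: [ 0.0005 -0.0007  0.001 ] [-0.05  0.09 24.  ]
```

```bash
python3 -m jog '[[0.0002,-0.0002,0.0004,0,0.1,6],[0.0003,-0.0003,0.0007,0,0.1,12],[0.0003,-0.0003,0.0007,0,0.1,12]]'
python3 - <<'E'
from h import *
from cell import bot
s=bot.observe();show(s)
turn(s,-8,-.001)
E
```

```text
t: 11.25
eef_pos: [0.6208, -0.025, 0.1421]
ee_rot: [0.001, -0.264, 0.965, -0.001]
ft_force: [1.0, 0.0, 2.0]
opening: 0.0128
t11.25 tcp [ 0.6208 -0.025   0.1421] yaw -149.39 z [ 1.4e-03 -9.0e-04 -1.0e+00] F [1.04 0.05 2.  ] T [-0.153 -0.261 -0.074] op 0.0128 j [ 2.200e-01  4.510e-01 -1.250e-01  1.000e-03 -9.940e-01 -1.258e+00]
rows: [ 0.0003 -0.0002  0.001 ] [-0.08  0.05  8.  ]
```

```bash
python3 -m jog '[[0.0002,-0.0001,0.0004,0,0,5],[0.0003,-0.0002,0.0006,0,0,10],[0.0003,-0.0002,0.0006,0,0,10]]'
python3 - <<'E'
from h import *
from cell import bot
s=bot.observe();show(s)
turn(s,-8,-.001)
E
```

```text
t: 11.55
eef_pos: [0.6211, -0.0253, 0.1419]
ee_rot: [0.001, -0.181, 0.983, -0.001]
ft_force: [0.6, -0.4, 2.6]
opening: 0.0132
t11.55 tcp [ 0.6211 -0.0253  0.1419] yaw -159.12 z [ 2.6e-03 -8.0e-04 -1.0e+00] F [ 0.64 -0.41  2.65] T [-0.075 -0.354  0.042] op 0.0132 j [ 0.22   0.451 -0.125  0.002 -0.992 -1.427]
rows: [ 0.0005 -0.0003  0.001 ] [-0.09  0.13  8.  ]
```

```bash
python3 -m jog '[[0.0002,-0.0001,0.0004,0,0.1,4],[0.0004,-0.0003,0.0006,0,0.1,8],[0.0004,-0.0003,0.0006,0,0.1,8]]'
python3 - <<'E'
from h import *
from cell import bot
s=bot.observe();show(s)
turn(s,-6,-.001)
E
```

```text
t: 11.85
eef_pos: [0.6212, -0.0256, 0.1416]
ee_rot: [0.001, -0.115, 0.993, -0.001]
ft_force: [0.8, 0.7, 2.6]
opening: 0.0128
t11.85 tcp [ 0.6212 -0.0256  0.1416] yaw -166.84 z [ 0.002  -0.0011 -1.    ] F [0.81 0.68 2.56] T [-0.076 -0.423  0.02 ] op 0.0128 j [ 0.22   0.451 -0.125  0.002 -0.993 -1.562]
rows: [ 0.0005 -0.0003  0.001 ] [-0.08  0.1   6.  ]
```

```bash
python3 -m jog '[[0.0003,-0.0001,0.0004,0,0,3],[0.0004,-0.0003,0.0005,0,0,6],[0.0004,-0.0003,0.0005,0,0,6]]'; python3 -c "
from h import *
from cell import bot
show(bot.observe())"; python3 -m jog '[[0,0,0.0004,0,0,3],[0,0,0.0004,0,0,5],[0,0,0.0004,0,0,5]]'; python3 -c "
from h import *
from cell import bot
s=bot.observe();show(s);turn(s,-5,-.0005)"
```

```text
t: 12.15
eef_pos: [0.6217, -0.026, 0.1416]
ee_rot: [0.002, -0.065, 0.998, -0.001]
ft_force: [2.0, -1.3, 3.1]
opening: 0.0127
t12.15 tcp [ 0.6217 -0.026   0.1416] yaw -172.55 z [ 0.004  -0.0014 -1.    ] F [ 2.04 -1.27  3.15] T [-0.309 -0.729  0.22 ] op 0.0127 j [ 0.219  0.451 -0.126  0.003 -0.99  -1.661]
t: 12.45
eef_pos: [0.6219, -0.0263, 0.1416]
ee_rot: [0.002, -0.024, 1.0, -0.001]
ft_force: [0.8, -1.1, 5.0]
opening: 0.0128
t12.45 tcp [ 0.6219 -0.0263  0.1416] yaw -177.27 z [ 0.0045 -0.0021 -1.    ] F [ 0.77 -1.12  4.96] T [-0.514 -0.435  0.394] op 0.0128 j [ 0.219  0.451 -0.126  0.004 -0.99  -1.744]
rows: [0.0011 0.     0.0005] [-0.12  0.26  5.  ]
```

Torque rose to about 0.39 N·m at the stop, 91° from the drop, with the cap down at home height. It's snug, so I'll ease the twist back and release.

```bash
python3 -m jog '[[0.0004,0,-0.0008,0,0.2,-3],[0.0006,0,-0.001,-0.1,0.3,-6],[0.0006,0,-0.001,-0.1,0.3,-6]]'; python3 -c "
from h import *
from cell import bot
s=bot.observe();show(s)"; python3 -m jog '[[0,0,0,0,0,0],[0,0,0,0,0,0],[0,0,0,0,0,0],[0,0,0,0,0,0],[0,0,0,0,0,0],[0,0,0,0,0,0]]' 0;  python3 -c "
from h import *
from cell import bot
s=bot.observe();show(s)"
```

```text
t: 12.75
eef_pos: [0.6216, -0.0262, 0.142]
ee_rot: [-0.0, -0.077, 0.997, -0.0]
ft_force: [3.8, -1.3, -0.9]
opening: 0.013
t12.75 tcp [ 0.6216 -0.0262  0.142 ] yaw -171.13 z [-3.e-04 -4.e-04 -1.e+00] F [ 3.77 -1.27 -0.88] T [-0.267 -1.082  0.12 ] op 0.0130 j [ 0.218  0.453 -0.121  0.    -0.998 -1.634]
t: 13.35
eef_pos: [0.6215, -0.0261, 0.1421]
ee_rot: [-0.0, -0.077, 0.997, -0.0]
ft_force: [0.5, 0.4, -0.7]
opening: 0.0855
t13.35 tcp [ 0.6215 -0.0261  0.1421] yaw -171.13 z [-5.e-04 -4.e-04 -1.e+00] F [ 0.46  0.4  -0.69] T [-0.027 -0.023  0.002] op 0.0855 j [ 0.218  0.453 -0.121  0.    -0.998 -1.634]
```

```bash
python3 -m jog '[[0,0,-0.02,0,0,0],[0,0,-0.05,0,0,0],[0,0,-0.1,0,0,0],[0,0,-0.15,0,0,0],[0.05,0,-0.15,0,0,0],[0.1,0,-0.15,0,0,0],[0.15,0,-0.15,0,0,0],[0.2,0,-0.15,0,0,0],[0.2,0,-0.15,0,0,0],[0.2,0,-0.15,0,0,0]]'
python3 - <<'E'
from h import *
from cell import bot,optics
s=bot.observe();show(s)
f=optics.grab_frame("side")["image"];cv2.imwrite("pics/side5r.png",f);cv2.imwrite("pics/side5.png",cv2.resize(f[160:280,225:385],None,fx=5,fy=5,interpolation=cv2.INTER_CUBIC))
f=optics.grab_frame("top")["image"];cv2.imwrite("pics/top5r.png",f);cv2.imwrite("pics/top5.png",f)
E
```

```text
t: 14.35
eef_pos: [0.4234, -0.0571, 0.2932]
ee_rot: [0.001, -0.077, 0.997, -0.0]
ft_force: [-0.1, 0.0, 0.7]
opening: 0.0857
t14.35 tcp [ 0.4234 -0.0571  0.2932] yaw -171.12 z [ 2.3e-03  1.0e-04 -1.0e+00] F [-0.05  0.01  0.66] T [ 0.041 -0.02  -0.002] op 0.0857 j [ 0.25  -0.007 -0.332  0.    -1.244 -1.666]
```

View pics/side5.png

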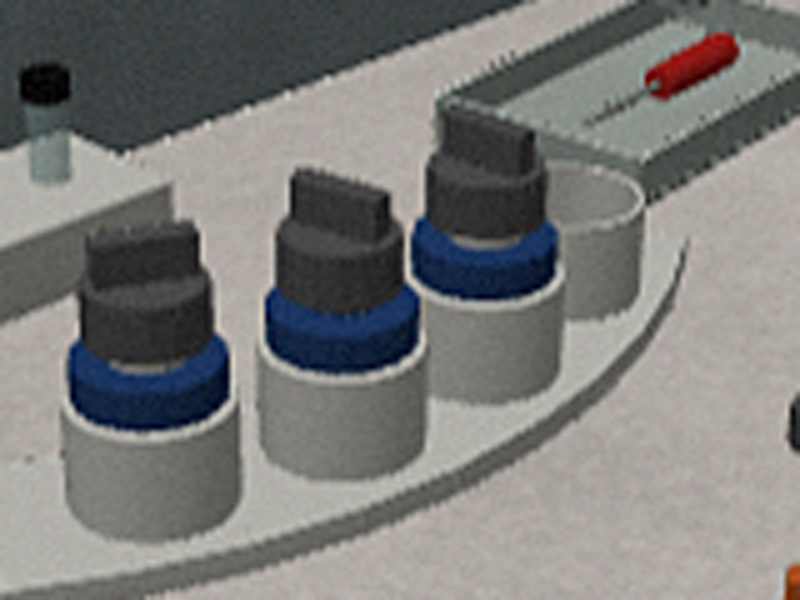

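View pics/top5.png

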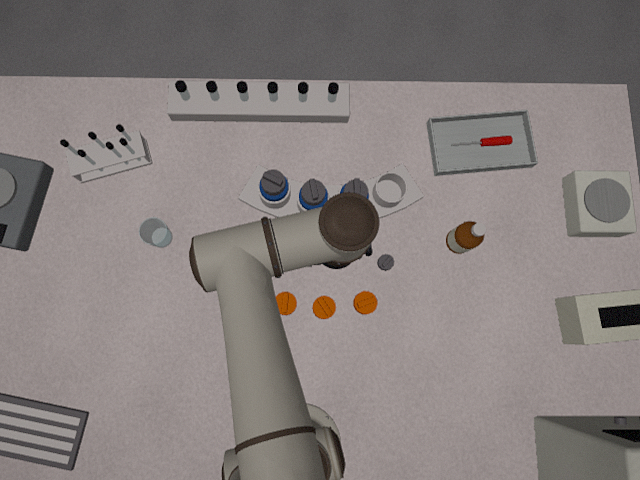

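Run:
```python
from h import *
im=cv2.imread("pics/side5r.png").astype(float); n="side"
for nm,(x0,y0,w,h),(x,y),yaw in (("R",(308,176,30,34),(.6206,-.1307),3),("M",(278,188,30,36),(.6187,-.0262),10),("L",(238,200,32,36),(.6445,.0751),-77)):
    I=im[y0:y0+h,x0:x0+w]; T=((I.mean(2)<100)&(I[...,0]-I[...,2]<20)).astype(np.uint8)
    N,l,st,_=cv2.connectedComponentsWithStats(T); T=(l==1+st[1:,4].argmax()).astype(np.float32)
    best=min((minimize(lambda p:((sil(n,x+p[0]*.734,y-p[0]*.68,p[2],x0,y0,w,h,z0=p[1])-T)**2).sum(),[0,.107,np.deg2rad(yaw)],method="Nelder-Mead",options=dict(initial_simplex=[[0,.107,np.deg2rad(yaw+q)],[.003,.107,np.deg2rad(yaw+q)],[0,.111,np.deg2rad(yaw+q)],[0,.107,np.deg2rad(yaw+q+15)]])) for q in(-10,0,10)),key=lambda r:r.fun)
    print(nm,"z0",best.x[1],"lat/depth",best.x[0],np.degrees(best.x[2]),best.fun,T.sum())
```

```text
R z0 0.10530536517734568 lat/depth -0.00011200373669522458 4.733458831494141 92.2119140625 624.0
M z0 0.10163362169773156 lat/depth 0.006497499320123238 6.846083945058203 18.5517578125 598.0
L z0 0.11150069292439231 lat/depth -0.007466793195076255 -145.80039732701817 113.765625 804.0
```

Run:
```python
from h import *
# side5 crop px = (p-[225,160])*5 ; compare bar-top rows/skirt bottom row
for nm,x,y,yaw in (("R",.6195,-.130,4),("M",.6187,-.0262,8.5),("L",.6445,.0746,-77)):
    for z0 in(.1065,.109):
        c,b=capmodel(x,y,np.deg2rad(yaw),z0); q=(proj("side",b[4:])-[224.5,159.5])*5; r=(proj("side",c[:48])-[224.5,159.5])*5
        print(nm,z0,"bartop",q[:,1].min().round(1),q[:,1].max().round(1),"skirt x",r[:,0].min().round(1),r[:,0].max().round(1),"bottom",r[:,1].max().round(1))
```

```text
R 0.1065 bartop 100.9 136.1 skirt x 426.4 544.3 bottom 240.7
R 0.109 bartop 96.3 131.4 skirt x 426.5 544.5 bottom 236.2
M 0.1065 bartop 162.0 199.0 skirt x 278.5 403.3 bottom 309.7
M 0.109 bartop 157.3 194.1 skirt x 278.4 403.4 bottom 305.0
L 0.1065 bartop 205.3 253.7 skirt x 80.2 211.1 bottom 364.2
L 0.109 bartop 200.4 248.6 skirt x 79.9 211.0 bottom 359.4
```

Run:
```python
import cv2
im=cv2.imread("pics/side5r.png")
cv2.imwrite("pics/side5z.png",cv2.resize(im[176:246,238:338],None,fx=8,fy=8,interpolation=cv2.INTER_CUBIC))
```

```text
(no output)
```

View pics/side5z.png

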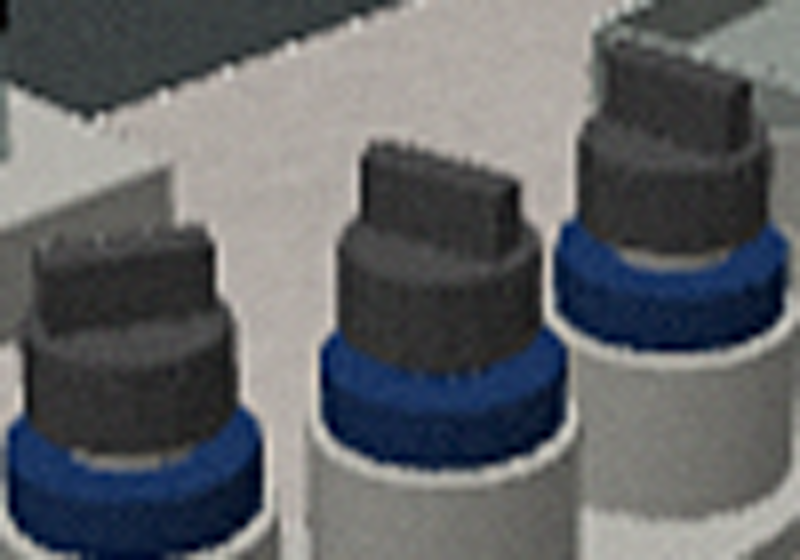

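The middle cap (px ~(293,207)) sits level and centred. Its skirt's lower edge is at the row predicted for fully home, not the roughly 5 px higher row for only dropped in. The robot is clear, so I'm handing in.

```bash
python3 -c "
from cell import bot
print(bot.finish_job()); print(bot.observe()['t'])"
```

```text
the job is handed in; nothing more can be done
None
the job is handed in; nothing more can be done
```

The 60 mm cap is on the open canister and screwed home, and I handed the job in at about 14.5 s. The interface reports no verdict, so this rests on my own checks.

- **What I did:** I gripped the cap by its bar and lowered it until the lugs rode on the ridges, about 14 mm above the mouth. I turned it anticlockwise about 75° under 2–5 N until contact was lost, and it dropped in. I then turned it about 91° clockwise to the stop, eased the twist back, let go and moved clear.
- **Cap height:** the arm came down about 2.7 mm between dropped-in and the stop (2.5 mm expected). In the last side picture the cap stands level. Its lower edge is at the row predicted for fully home (slightly lower, if anything).
- **Forces:** wrist force stayed at about 5 N or less at every reading.
- **Over the torque mark:** my last clockwise step ended at about 0.39 N·m against the stop. That is above the 0.3 N·m at which you asked me to stop and below the 0.7 N·m that damages the thread.
- **Checks that disagreed:** the two cameras first differed by 4–8 mm on the mouth. Refined readings brought them within about 2 mm, and the mouth then lay 104.5 mm from both neighbours. A final silhouette fit for cap height gave poor results, most of all on the neighbours, so I relied on the edge rows and the arm height instead.
- **Other objects:** the arm met no unexpected resistance. I saw nothing moved in the final top picture, but the arm hid the vial and spinner from it and I didn't check those two afterwards.

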